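Reset the length stop of a saw bench

TASK

Reset the yellow length stop to the red mark: swing the orange clamp lever fully open, put the pine offcut that lies in the way on the bed into the green scrap tray, slide the stop until its pointer is in line with the red mark, then swing the lever fully home so that the stop is clamped there. Never force the stop along while it is clamped, and leave the blue gauge block, the mug and the glue bottle where they are.

Things in the scene. Friction and masses are not known exactly. Their poses are not given: they have to be found in the camera images.
- rail: The fixed rail: an aluminium bed 170 (x) by 500 (y) by 30 mm high, with a dark steel fence 27 mm thick and 70 mm high along its far edge (fence face at x = +58 mm). Origin: centre of the underside, on the bench. Its y runs along the rail, +x points from the bed's front lip to the fence. Its place and yaw vary.
- stop (a joint): Slide of the yellow stop along the rail's +y in m; 0 mid-rail, limits -0.18 and 0.18. Its cap rides on the fence: rail x +20 to +85 mm, 110 mm long (y), top 99 mm above the bench. Free, it slides with about 6 N of friction; with the lever home it is clamped and must not be forced.
- lever (a joint): Angle of the orange clamp lever in rad: 0 = fully home (clamped, lever along the rail's -y), 1.5 = fully open (end stop, lever about along the rail's -x, to the front lip). Opens clockwise seen from above about lever_axis. Clamps below about 0.7, stays where left, needs 1 to 3 N at the knob. Bar 16 mm wide, 106 to 118 mm above the bench; home, it overhangs the bed on the stop's -y side.
- lever_axis (a point): A point on the lever's upright turning axis, level with point lever_knob (142 mm above the bench), over the 34 mm wide steel hub; 45 mm to +x of the rail's centre line and 32 mm to -y of the stop's middle.
- lever_knob (a point): Point to grip, on the centre line of the lever's upright round knob, which spins freely on its pin: 18 mm diameter, 119 to 149 mm above the bench, 85 mm from the lever's axis; this point is 142 mm above the bench.
- stop_grip (a point): Point to grip on the stop's black upright fin: 16 mm thick (rail x), 50 mm long (rail y), from 99 to 135 mm above the bench; this point is on the fin's middle plane, 125 mm above the bench. It moves with the stop.
- pointer (a point): Tip of the black pointer at the front end of the stop's arm, 42 mm above the bench, on the arm's middle line. The arm, 36 mm wide with a black line along its top, reaches over the bed from the fence to rail x = -55 mm, 33 to 79 mm above the bench.
- mark_red: The red mark: a clip fixed at the bed's front lip (22 by 30 mm, 33 mm high) with a red blade 8 mm wide, 46 mm long, top 34 mm above the bench, pointing over the bed. Origin on the bench below the clip, under the blade's middle line, which runs along x; axes parallel to the rail's. The pointer is in line at y = 0 of this frame. On either half of the rail.
- mark_blue: A like clip with a blue blade on the other half of the rail; of no use for this job, fixed.
- offcut: Pale pine offcut, 40 (x) by 90 (y) by 38 mm (z), 60 to 130 g, loose, lying on the bed across the path to the red mark. Origin: centre of the underside. It may lie under the lever bar when the lever is home.
- gauge: Blue painted gauge block, 36 (x) by 80 (y) by 36 mm (z), loose, lying on the bed near the blue mark; to be left alone. Origin: centre of the underside.
- tray: Green open scrap tray, fixed, outer 170 (x) by 140 (y) by 50 mm high, walls and floor 5 mm, off one end of the rail. Origin: centre of the underside.
- mug: Blue mug, 80 mm across, 90 mm high, standing off the other end of the rail; to be left alone. Origin: centre of the underside.
- glue: Yellow glue bottle, 60 mm across, 170 mm high, standing on the bench behind the fence; to be left alone. Origin: centre of the underside.
Not all that is in view belongs to the job. Of the things shaped like the tray, the green one is meant.

How it is judged:
By the outcome, as a careful person would: the job done as asked, in the order asked, and still so for the second after the job is handed in, with the robot touching nothing.
It also fails if it takes over 72 s, if anything falls off the work surface, if the arm or the gripper's body presses on something with over 40 N, if the wrist force passes 120 N, or if a joint passes its speed limit or range.

ROBOT

A 6-joint arm with a two-finger parallel gripper is mounted at the origin on the work surface. World frame = base frame: x ahead of the robot, y to its left, z up, the work surface at z = 0. Lengths are in m, angles in rad, forces in N, time in s.
With the tool pointing down it reaches from about 0.25 to 0.725 m from the base axis. Payload 4 kg.
Tool frame: the origin (TCP) lies midway between the tips of the shut fingers; the grasp point (between the pads) lies 19 mm behind it; z points along the fingers, y is the line along which they close (so a half turn about z gives the same grasp; the last joint's range is limited). The gripper opens to 85 mm and grips with 20 to 120 N. Pads are 22 mm wide; open, the fingers measure 114 mm over their backs; the gripper's body (76 mm by 85 mm) begins 54 mm behind the grasp point. The pads swing forward as they close: fully open they stand 13 mm farther back than shut.
Start: joints at [-1.281, 0.241, 0.005, 1.335, 0, 1.571], TCP at [0.143, -0.479, 0.231] pointing down, gripper open.
Joint ranges: [-2.72, 2.72], [-1.05, 1.87], [-1.09, 1.28], [-1.99, 2.15], [-1.42, 1.44], [-3.14, 3.14]. Speed limits (rad/s): [2.79, 2.79, 3.14, 3.14, 3.14, 3.14].

INTERFACE

Orientations are given as a unit quaternion [x, y, z, w].
In Python, from workcell import bot gives the robot as it stands.
- The arm moves only by the tool move_arm, never from a script. Its argument "motion" is a list of rows, each an object of numbers: "x", "y", "z": the shift along the tool's x, y, z in cm; "yaw": the turn about the tool's z in degrees. A call has 1 to 20 rows; each row is the pose to reach, as a shift and turn from the pose commanded when the call began, along the tool's axes at that moment; what a row does not reach only later rows make up. A row lasts 1/8 s, in which the tool goes at most 62.5 mm and 10.7 degrees, less where a joint would pass 70% of its speed; a pose out of reach is approached as far as the arm can. A call with a gripper value outside its range is refused whole. "gripper" is the opening, from -1 (shut) to 1 (fully open), set as the call begins (left out, the last holds). The fingers move at their own pace and stop on an object; the grip force is fixed at half the most. Time passes only in rows, so rows that repeat a pose let the fingers close. It gives the time, the measured TCP pose, the force, the opening and the grip force at its end, in the units of the state.
- bot.get_obs(): the state, without advancing time (a new reading comes with each control period).
- bot.camera(name): name is "scene" or "top" or "wrist"; returns the picture (480x640x3 uint8, blue, green, red); there is no depth.
- bot.camera_model(name): a dict with "K" (3x3 intrinsics, pixels), "dist" ([k1, k2, p1, p2, k3] as OpenCV has them; the pictures are not rectified), "world_from_camera" (4x4, takes a point from camera to world coordinates). Camera axes: x right, y down, z forward; pixel columns grow to the right and rows downward; lengths in m; the calibration is good to about 2 mm. A picture is of the moment at which its call begins: read the wrist's pose just before it. camera_model takes no time and is no camera call; for the wrist camera it gives the pose at the moment of the call.
- bot.job_done(): hands the job in; it is judged then, once.
Trained networks look in the newest picture that a camera, given by its name, has taken for a name from the list of things; names that differ only in an ending like _2 or _b are one class to them, and where a whole thing is asked for, a point or a joint stands for the part that bears it (a point fixed in the world has none). Each returns a list of dicts, best first, with "score" (0 to 1); they miss things now and then, are a little off and sometimes report something else, mostly with a low value. They report only what shows in the picture. A call takes as long as a camera call. They do not tell look-alikes from the thing itself.
- bot.cut_out(camera, name): "mask" (480x640 bool, what is visible of it) and "centre" ([row, column] in pixels, amid what is visible of it).
The state is a dict: "clock": time; "joint_pos": joint angles; "joint_vel": joint speeds; "tau": joint torques, N m; "eef_pos": TCP position; "tool_rot": TCP orientation; "ft_force": force on the tool from outside, world axes, zero at the start; "ft_torque": the same for the moment, N m; "grip_width": finger opening in m; "grasp_force": force on a finger pad.
Only numpy, scipy, OpenCV 4.12 (cv2) and the standard library are available. Lean on these libraries where they do the work, as an engineer would, in place of code of your own. Each camera call takes 0.05 s, during which the arm holds its last target. There are 200 camera calls.

## Working session

There is one attempt and no reset: what is moved stays moved. The work goes in short steps, Python scripts to look and compute and a tool call to move; the robot and the scene stay as the last step left them, time stands still between calls to the robot, and variables do not carry over. Pictures are saved under pics/ and viewed, at most 10 in all, crops included, and the job is handed in when it is done.

Besides the shell and the picture viewer there is one more tool, called as a command line: name --argument value ..., lists and objects as JSON in quotes. move_arm: Moves the arm, as the interface text tells. Its arguments: {"type":"object","properties":{"motion":{"type":"array"},"gripper":{"type":"number"}},"required":["motion"]}

```bash
mkdir -p pics; ls; python3 - <<'E'
from workcell import bot
import cv2,numpy as np
o=bot.get_obs();print(o['clock'],o['eef_pos'],o['tool_rot'],o['grip_width'])
for c in ['scene','top']:
    cv2.imwrite(f'pics/{c}0.png',bot.camera(c))
    m=bot.camera_model(c);print(c,m['K'],m['dist'],np.round(m['world_from_camera'],3))
    for n in ['rail','stop','lever','lever_knob','stop_grip','pointer','mark_red','mark_blue','offcut','gauge','tray','mug','glue']:
        r=bot.cut_out(c,n);print(n,[(round(d['score'],2),np.round(d['centre']).astype(int).tolist(),int(d['mask'].sum())) for d in r[:3]])
print(bot.get_obs()['clock'])
E
```

```text
pics
0.0 [ 0.14269124 -0.47852311  0.2304058 ] [ 9.89519424e-01  1.44395890e-01 -1.52393799e-04 -1.05507055e-03] 0.08547648229910884
scene [[553.70420156   0.         321.1665883 ]
 [  0.         553.70420156 232.00409613]
 [  0.           0.           1.        ]] [0.05367557 0.         0.         0.         0.        ] [[-7.980e-01  4.960e-01 -3.430e-01  1.001e+00]
 [ 6.030e-01  6.570e-01 -4.530e-01  6.300e-01]
 [ 1.000e-03 -5.690e-01 -8.230e-01  1.243e+00]
 [ 0.000e+00  0.000e+00  0.000e+00  1.000e+00]]
rail [(0.63, [262, 329], 10817)]
stop [(0.74, [245, 307], 1921), (0.54, [274, 362], 646)]
lever [(0.88, [224, 285], 429)]
lever_knob [(0.66, [227, 284], 364)]
stop_grip [(0.78, [244, 304], 1943)]
pointer [(0.93, [244, 302], 1813)]
mark_red [(0.63, [203, 310], 140)]
mark_blue [(0.62, [266, 246], 949), (0.43, [260, 381], 156)]
offcut [(0.65, [244, 304], 1936), (0.58, [213, 290], 524)]
gauge []
tray [(0.93, [238, 182], 3764), (0.59, [140, 243], 2860), (0.59, [113, 306], 2449)]
mug [(0.69, [366, 444], 1570)]
glue [(0.92, [269, 246], 992)]
top [[516.01872537   0.         309.87281136]
 
[... 200 characters left out ...]
  4.000e-03  0.000e+00  6.000e-03]
 [-1.000e-03 -2.100e-01 -9.780e-01  1.392e+00]
 [ 0.000e+00  0.000e+00  0.000e+00  1.000e+00]]
rail [(0.74, [236, 300], 11320)]
stop [(0.63, [217, 316], 1758), (0.54, [210, 331], 362)]
lever [(0.66, [237, 357], 630), (0.59, [211, 330], 350), (0.47, [238, 302], 11237)]
lever_knob [(0.84, [210, 332], 362)]
stop_grip [(0.77, [216, 317], 1719)]
pointer [(0.88, [218, 314], 1683)]
mark_red []
mark_blue [(0.69, [280, 264], 125)]
offcut [(0.61, [234, 360], 610)]
gauge [(0.86, [249, 258], 488)]
tray [(0.97, [151, 399], 3473), (0.9, [351, 483], 4167), (0.82, [256, 479], 3798)]
mug [(0.93, [250, 148], 1136), (0.6, [214, 329], 376)]
glue [(0.72, [235, 300], 11528)]
1.4
```

```bash
python3 - <<'E'
import cv2
t=cv2.imread('pics/top0.png');cv2.imwrite('pics/top0c.png',cv2.resize(t[120:400,120:540],(800,533),interpolation=cv2.INTER_CUBIC))
E
```

```text
(no output)
```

View pics/scene0.png

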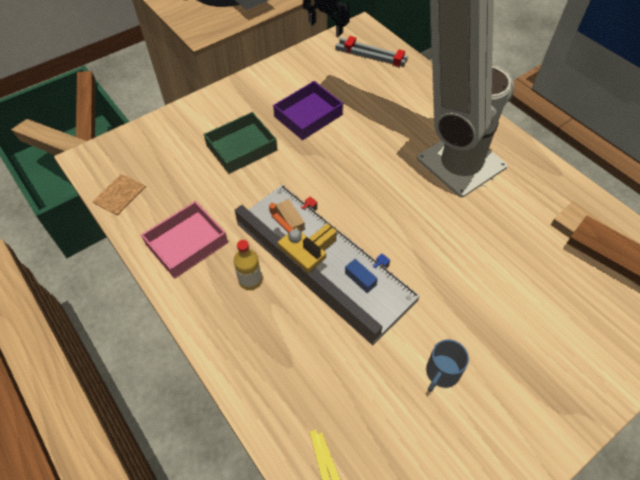

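View pics/top0c.png

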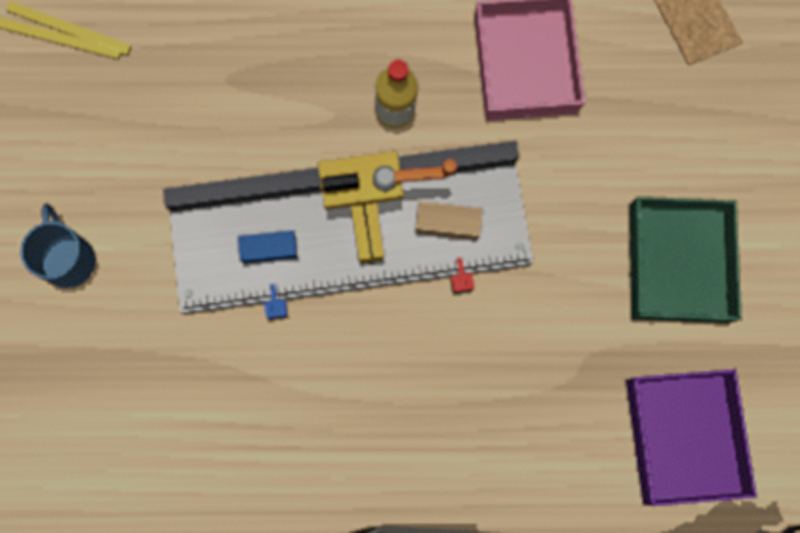

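Scene: the green tray is at top-picture pixel (480,256); the look-alike trays are pink at about (398,150) and purple at about (482,350). The offcut is at (355,236), the gauge block at (260,249), the red mark at (362,266), the blue mark at (265,280), the knob at (356,207) and the hub at (321,213).

```bash
cat > h.py <<'E'
from workcell import bot
import cv2,numpy as np
from scipy.spatial.transform import Rotation as R
def px2w(m,uv,z):
    n=cv2.undistortPoints(np.array(uv,float).reshape(-1,1,2),m['K'],np.array(m['dist']))[:,0]
    T=np.array(m['world_from_camera']);d=np.c_[n,np.ones(len(n))]@T[:3,:3].T
    z=np.broadcast_to(z,(len(d),))
    return T[:3,3]+d*((z-T[2,3])/d[:,2])[:,None]
def w2px(m,P):
    T=np.linalg.inv(m['world_from_camera']);return cv2.projectPoints(np.array(P,float).reshape(-1,3),cv2.Rodrigues(T[:3,:3])[0],T[:3,3],m['K'],np.array(m['dist']))[0][:,0]
def rel(target,yaw=None):
    "shift in tool axes (cm) from measured pose to world target TCP"
    o=bot.get_obs();r=R.from_quat(o['tool_rot'])
    return np.round(r.inv().apply(np.array(target)-o['eef_pos'])*100,2)
E
python3 - <<'E'
from h import *
m=bot.camera_model('top')
P={'fl':(182,312,.03),'fr':(531,263,.03),'knob':(450,166,.149),'hub':(384,178,.12),'stopTL':(321,160,.099),'stopTR':(399,153,.099),'stopBL':(324,208,.099),'stopBR':(402,204,.099),
'offcut':(449,219,.038+.03),'red':(461,265,.034),'redclip':(461,280,.033),'tray':(686,260,.03),'pointer':(372,262,.042),'fin':(341,182,.135),'gauge':(267,245,.066)}
for k,(u,v,z) in P.items(): print(k,np.round(px2w(m,[(120+u*420/800,120+v*280/533)],z)[0],4))
a=px2w(m,[(120+u*.525,120+v*.5253) for u,v in[(182,312),(531,263)]],.03);d=a[0]-a[1];print(np.linalg.norm(d),np.degrees(np.arctan2(d[1],d[0]))-90)
o=bot.get_obs();print(R.from_quat(o['tool_rot']).as_matrix().round(3)); w=bot.camera_model('wrist');print(w['K'],np.round(np.linalg.inv(np.block([[R.from_quat(o['tool_rot']).as_matrix(),o['eef_pos'][:,None]],[np.zeros((1,3)),1]]))@w['world_from_camera'],3))
E
```

```text
fl [0.4132 0.2566 0.03  ]
fr [ 0.4804 -0.2317  0.03  ]
knob [ 0.5889 -0.11    0.149 ]
hub [ 0.5808 -0.024   0.12  ]
stopTL [0.6122 0.0613 0.099 ]
stopTR [ 0.6217 -0.0453  0.099 ]
stopBL [0.5448 0.057  0.099 ]
stopBR [ 0.5499 -0.0485  0.099 ]
offcut [ 0.5358 -0.1144  0.068 ]
red [ 0.4773 -0.1328  0.034 ]
redclip [ 0.4562 -0.1324  0.033 ]
tray [ 0.4839 -0.4492  0.03  ]
pointer [ 0.4806 -0.008   0.042 ]
fin [0.5715 0.0332 0.135 ]
gauge [0.5007 0.1364 0.066 ]
0.49290337830846503 7.837249998275496
[[ 0.958  0.286 -0.   ]
 [ 0.286 -0.958  0.   ]
 [-0.    -0.    -1.   ]]
[[411.27803518   0.         322.78724597]
 [  0.         411.27803518 234.6414465 ]
 [  0.           0.           1.        ]] [[ 0.    -0.961 -0.275  0.069]
 [ 1.     0.    -0.     0.   ]
 [ 0.    -0.275  0.961 -0.143]
 [ 0.     0.     0.     1.   ]]
```

move_arm --motion '[{"x":5,"y":-2.5,"z":-0.5,"yaw":1},{"x":10,"y":-5,"z":-1,"yaw":2},{"x":15,"y":-7.5,"z":-1.5,"yaw":3},{"x":20,"y":-10,"z":-2,"yaw":4},{"x":25,"y":-12.5,"z":-2,"yaw":5},{"x":30,"y":-15,"z":-2,"yaw":6},{"x":35,"y":-17.5,"z":-2,"yaw":7},{"x":40,"y":-20.5,"z":-2,"yaw":8},{"x":45,"y":-23,"z":-2,"yaw":8.8},{"x":49,"y":-25,"z":-2,"yaw":8.8},{"x":49,"y":-25,"z":-2,"yaw":8.8},{"x":49,"y":-25,"z":-2,"yaw":8.8}]' --gripper 0.0

```text
clock: 2.9
eef_pos: [0.5406, -0.0996, 0.251]
tool_rot: [0.998, 0.068, -0.001, 0.0]
ft_force: [0.0, -0.5, -0.0]
grip_width: 0.0429
grasp_force: 0.0
```

```bash
python3 - <<'E'
from h import *
o=bot.get_obs();print(o['clock'],o['eef_pos'],R.from_quat(o['tool_rot']).as_matrix().round(3)[:,0],o['joint_pos'].round(2) if hasattr(o['joint_pos'],'round') else o['joint_pos'])
m=bot.camera_model('wrist');im=bot.camera('wrist');cv2.imwrite('pics/w1.png',im);np.save('w1.npy',m,allow_pickle=True)
for n in ['lever_knob','offcut','mark_red','stop','pointer','lever']:
    r=bot.cut_out('wrist',n);print(n,[(round(d['score'],2),np.round(d['centre']).astype(int).tolist(),int(d['mask'].sum())) for d in r[:3]])
E
```

```text
2.9 [ 0.54055038 -0.09964149  0.25100705] [ 0.991  0.136 -0.001] [-0.18  0.33  0.18  1.42 -0.    2.82]
lever_knob [(0.68, [146, 261], 5204)]
offcut [(0.8, [206, 337], 5852), (0.73, [144, 262], 5091)]
mark_red [(0.64, [285, 347], 977)]
stop [(0.8, [142, 196], 23681)]
pointer [(0.89, [143, 193], 24055)]
lever [(0.83, [142, 262], 5363), (0.45, [207, 48], 4765)]
```

View pics/w1.png

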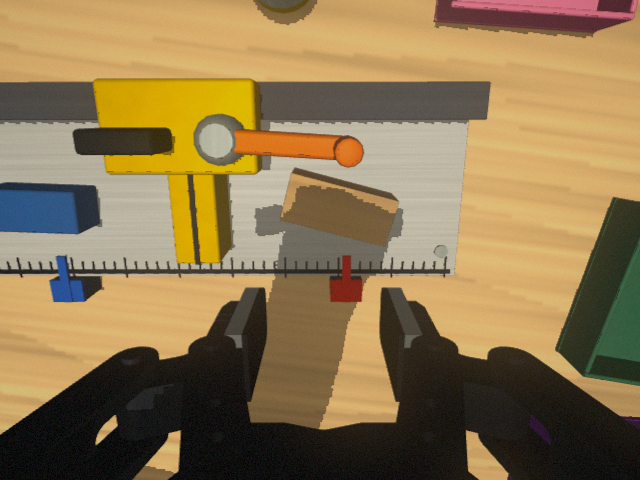

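```bash
python3 - <<'E'
from h import *
m=np.load('w1.npy',allow_pickle=True).item()
def p(n,u,v,z): 
    a=px2w(m,[(u,v)],z)[0];print(n,a.round(4));return a
p('knob',349,150,.149);p('hub',219,139,.12)
# top face corners of offcut: 
for c in [(295,169),(398,202),(386,246),(282,217)]: p('off',*c,.068)
p('blade tip',347,257,.034);p('blade',347,268,.034)
for v,z in((180,.079),(220,.079),(258,.079)):p('line',{180:190,220:193,258:196}[v],v,z)
a=p('lipL',20,271,.03);b=p('lipR',445,270,.03);d=a-b;print('yaw',np.degrees(np.arctan2(-d[0],d[1])))
# blade/offcut check: project expectations
im=cv2.imread('pics/w1.png');hsv=cv2.cvtColor(im,cv2.COLOR_BGR2HSV)
red=((hsv[...,0]<6)|(hsv[...,0]>174))&(hsv[...,1]>170)&(hsv[...,2]>60);ys,xs=np.nonzero(red[250:275,325:370])
for r in range(0,25,3):
    q=xs[ys==r]; 
    if len(q):print(r+250,q.min()+325,q.max()+325)
E
```

```text
knob [ 0.593  -0.1083  0.149 ]
hub [ 0.5865 -0.0256  0.12  ]
off [ 0.5671 -0.0742  0.068 ]
off [ 0.5522 -0.1597  0.068 ]
off [ 0.5142 -0.1568  0.068 ]
off [ 0.527  -0.0683  0.068 ]
blade tip [ 0.4888 -0.1298  0.034 ]
blade [ 0.478  -0.1314  0.034 ]
line [0.5492 0.0041 0.079 ]
line [5.178e-01 3.000e-04 7.900e-02]
line [ 0.4863 -0.0037  0.079 ]
lipL [0.4314 0.1741 0.03  ]
lipR [ 0.4872 -0.2239  0.03  ]
yaw 7.974081202112242
256 343 350
259 343 350
262 343 350
265 343 350
268 343 350
271 342 350
274 342 349
```

move_arm --motion '[{"x":2.5,"y":0.8,"z":2},{"x":5.1,"y":1.6,"z":4},{"x":5.1,"y":1.6,"z":6.5},{"x":5.1,"y":1.6,"z":9},{"x":5.1,"y":1.6,"z":11},{"x":5.1,"y":1.6,"z":12.5},{"x":5.1,"y":1.6,"z":12.5},{"x":5.1,"y":1.6,"z":12.5}]'

```text
invalid input at $.motion[0]: expected keys x, y, z, yaw
```

move_arm --motion '[{"x":0},{"x":0},{"x":0},{"x":0},{"x":0},{"x":0}]' --gripper -0.75

```text
invalid input at $.motion[0]: expected keys x, y, z, yaw
```

move_arm --motion '[{"x":2.5,"y":0.8,"z":2,"yaw":0},{"x":5.1,"y":1.6,"z":4,"yaw":0},{"x":5.1,"y":1.6,"z":6.5,"yaw":0},{"x":5.1,"y":1.6,"z":9,"yaw":0},{"x":5.1,"y":1.6,"z":11,"yaw":0},{"x":5.1,"y":1.6,"z":12.5,"yaw":0},{"x":5.1,"y":1.6,"z":12.5,"yaw":0},{"x":5.1,"y":1.6,"z":12.5,"yaw":0}]'

```text
clock: 4.25
eef_pos: [0.5943, -0.1087, 0.1272]
tool_rot: [0.998, 0.068, 0.001, 0.0]
ft_force: [-0.3, -0.2, -0.5]
grip_width: 0.0426
grasp_force: 0.0
```

move_arm --motion '[{"x":0,"y":0,"z":0,"yaw":0},{"x":0,"y":0,"z":0,"yaw":0},{"x":0,"y":0,"z":0,"yaw":0},{"x":0,"y":0,"z":0,"yaw":0},{"x":0,"y":0,"z":0,"yaw":0},{"x":0,"y":0,"z":0,"yaw":0}]' --gripper -0.75

```text
clock: 5.0
eef_pos: [0.5943, -0.1079, 0.1275]
tool_rot: [0.998, 0.068, 0.001, -0.0]
ft_force: [-1.6, 3.2, 6.1]
grip_width: 0.0159
grasp_force: 58.7
```

move_arm --motion '[{"x":-1.27,"y":-0.1,"z":0,"yaw":0},{"x":-2.51,"y":-0.38,"z":0,"yaw":0},{"x":-3.7,"y":-0.85,"z":0,"yaw":0},{"x":-4.8,"y":-1.49,"z":0,"yaw":0},{"x":-5.79,"y":-2.28,"z":0,"yaw":0},{"x":-6.66,"y":-3.21,"z":0,"yaw":0},{"x":-7.37,"y":-4.27,"z":0,"yaw":0},{"x":-7.92,"y":-5.42,"z":0,"yaw":0},{"x":-8.29,"y":-6.64,"z":0,"yaw":0},{"x":-8.48,"y":-7.9,"z":0,"yaw":0},{"x":-8.48,"y":-7.9,"z":0,"yaw":0},{"x":-8.48,"y":-7.9,"z":0,"yaw":0}]'

```text
clock: 6.5
eef_pos: [0.5046, -0.041, 0.1277]
tool_rot: [0.998, 0.069, 0.006, -0.0]
ft_force: [11.2, 3.6, -2.9]
grip_width: 0.0157
grasp_force: 58.8
```

move_arm --motion '[{"x":0.3,"y":-0.2,"z":0,"yaw":0},{"x":0.4,"y":-0.5,"z":0,"yaw":0},{"x":0.4,"y":-0.5,"z":0,"yaw":0},{"x":0.4,"y":-0.5,"z":0,"yaw":0}]'

```text
clock: 7.0
eef_pos: [0.5043, -0.0381, 0.1276]
tool_rot: [0.998, 0.067, 0.002, 0.002]
ft_force: [3.3, -4.8, 3.5]
grip_width: 0.0157
grasp_force: 59.9
```

move_arm --motion '[{"x":0,"y":-0.4,"z":0,"yaw":0},{"x":0,"y":-0.4,"z":0,"yaw":0},{"x":0,"y":-0.4,"z":0,"yaw":0}]'

```text
clock: 7.38
eef_pos: [0.5038, -0.0342, 0.1276]
tool_rot: [0.998, 0.067, 0.002, 0.002]
ft_force: [3.0, -5.8, 3.3]
grip_width: 0.0156
grasp_force: 59.9
```

move_arm --motion '[{"x":0,"y":0,"z":0,"yaw":0},{"x":0,"y":0,"z":0,"yaw":0},{"x":0,"y":0,"z":0,"yaw":0},{"x":0,"y":0,"z":-3,"yaw":0},{"x":0,"y":0,"z":-7,"yaw":0},{"x":1,"y":3,"z":-11,"yaw":0},{"x":2,"y":5,"z":-11,"yaw":0},{"x":2,"y":5,"z":-11,"yaw":0},{"x":2,"y":5,"z":-11,"yaw":0}]' --gripper 0.0

```text
clock: 8.5
eef_pos: [0.5273, -0.0786, 0.2354]
tool_rot: [0.998, 0.068, -0.001, -0.0]
ft_force: [0.4, 0.1, -0.3]
grip_width: 0.0428
grasp_force: 0.0
```

```bash
python3 - <<'E'
from h import *
o=bot.get_obs();print(o['clock'],o['eef_pos'])
m=bot.camera_model('wrist');im=bot.camera('wrist');cv2.imwrite('pics/w2.png',im);np.save('w2.npy',m,allow_pickle=True)
E
```

```text
8.5 [ 0.52732911 -0.0785627   0.23538625]
```

View pics/w2.png

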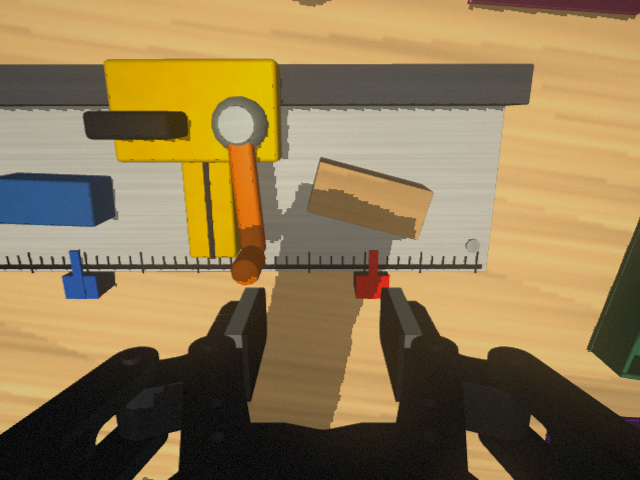

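```bash
python3 - <<'E'
from h import *
m=np.load('w2.npy',allow_pickle=True).item()
m1=np.load('w1.npy',allow_pickle=True).item()
c,s=np.cos(np.radians(7.97)),np.sin(np.radians(7.97))
def p(n,u,v,z,m=m): 
    a=px2w(m,[(u,v)],z)[0];print(n,a.round(4),'rail-aligned',np.round([a[0]*c+a[1]*s,-a[0]*s+a[1]*c],4))
p('knobtop',246,273,.149);p('knob root',246,250,.119);p('lever root',242,147,.118);p('lever end',250,245,.118)
p('hub',238,122,.12)
p('line',207,170,.079);p('line',211,250,.079);p('blade',373,255,.034);p('blade',373,265,.034)
p('stopR',280,110,.099);p('stopR1',258,125,.099,m1);p('stopL',107,110,.099);p('stopL1',96,125,.099,m1)
for q in [(320,158),(433,191),(418,239),(308,210)]:p('off',*q,.068)
E
```

```text
knobtop [ 0.501  -0.0362  0.149 ] rail-aligned [ 0.4912 -0.1053]
knob root [ 0.5048 -0.0304  0.119 ] rail-aligned [ 0.4957 -0.1001]
lever root [ 0.5713 -0.0221  0.118 ] rail-aligned [ 0.5628 -0.1011]
lever end [ 0.5083 -0.0326  0.118 ] rail-aligned [ 0.4989 -0.1028]
hub [ 0.586  -0.0189  0.12  ] rail-aligned [ 0.5778 -0.0999]
line [0.5478 0.0088 0.079 ] rail-aligned [ 0.5437 -0.0672]
line [0.487  0.0022 0.079 ] rail-aligned [ 0.4826 -0.0654]
blade [ 0.4855 -0.1293  0.034 ] rail-aligned [ 0.4629 -0.1954]
blade [ 0.4762 -0.1309  0.034 ] rail-aligned [ 0.4535 -0.1957]
stopR [ 0.5964 -0.0412  0.099 ] rail-aligned [ 0.585  -0.1235]
stopR1 [ 0.5979 -0.0468  0.099 ] rail-aligned [ 0.5856 -0.1292]
stopL [0.5811 0.0704 0.099 ] rail-aligned [ 0.5853 -0.0108]
stopL1 [0.5826 0.0646 0.099 ] rail-aligned [ 0.5859 -0.0168]
off [ 0.5664 -0.0713  0.068 ] rail-aligned [ 0.551  -0.1492]
off [ 0.5535 -0.16    0.068 ] rail-aligned [ 0.526  -0.2352]
off [ 0.5144 -0.1563  0.068 ] rail-aligned [ 0.4878 -0.2261]
off [ 0.5258 -0.0675  0.068 ] rail-aligned [ 0.5114 -0.1397]
```

move_arm --motion '[{"x":0.4,"y":2.5,"z":0,"yaw":-9},{"x":0.4,"y":5.1,"z":0,"yaw":-18},{"x":0.4,"y":5.1,"z":0,"yaw":-28},{"x":0.4,"y":5.1,"z":0,"yaw":-38},{"x":0.4,"y":5.1,"z":2,"yaw":-48},{"x":0.4,"y":5.1,"z":4,"yaw":-58},{"x":0.4,"y":5.1,"z":6,"yaw":-68},{"x":0.4,"y":5.1,"z":8,"yaw":-74},{"x":0.4,"y":5.1,"z":8,"yaw":-74},{"x":0.4,"y":5.1,"z":8,"yaw":-74}]' --gripper 0.5

```text
clock: 9.8
eef_pos: [0.5393, -0.1287, 0.1569]
tool_rot: [0.756, 0.654, 0.0, 0.0]
ft_force: [0.2, 0.2, 0.2]
grip_width: 0.0643
grasp_force: 0.0
```

```bash
python3 - <<'E'
from h import *
o=bot.get_obs();print(o['clock'],o['grip_width'],R.from_quat(o['tool_rot']).as_matrix().round(3)[:,1]);print(rel([.538,-.1287,.042]))
E
```

```text
9.8 0.06430953576429219 [ 0.99  -0.143  0.   ]
[-0.02 -0.13 11.49]
```

move_arm --motion '[{"x":0,"y":-0.1,"z":3,"yaw":0},{"x":0,"y":-0.1,"z":6,"yaw":0},{"x":0,"y":-0.1,"z":8.5,"yaw":0},{"x":0,"y":-0.1,"z":10.2,"yaw":0},{"x":0,"y":-0.1,"z":11.3,"yaw":0},{"x":0,"y":-0.1,"z":11.5,"yaw":0},{"x":0,"y":-0.1,"z":11.5,"yaw":0}]'

```text
clock: 10.68
eef_pos: [0.5388, -0.129, 0.0421]
tool_rot: [0.756, 0.655, 0.0, 0.001]
ft_force: [0.1, 0.0, -0.6]
grip_width: 0.0642
grasp_force: 0.0
```

move_arm --motion '[{"x":0,"y":0,"z":0,"yaw":0},{"x":0,"y":0,"z":0,"yaw":0},{"x":0,"y":0,"z":0,"yaw":0},{"x":0,"y":0,"z":0,"yaw":0},{"x":0,"y":0,"z":0,"yaw":0},{"x":0,"y":0,"z":0,"yaw":0}]' --gripper -0.4

```text
clock: 11.42
eef_pos: [0.5392, -0.1292, 0.0425]
tool_rot: [0.756, 0.655, 0.001, 0.001]
ft_force: [-0.5, 0.1, 6.0]
grip_width: 0.0386
grasp_force: 61.7
```

move_arm --motion '[{"x":0,"y":0,"z":-2,"yaw":0},{"x":0,"y":0,"z":-5,"yaw":0},{"x":0,"y":0,"z":-8,"yaw":0},{"x":-2,"y":0,"z":-10,"yaw":0},{"x":-6,"y":0,"z":-11,"yaw":0},{"x":-11,"y":-0.2,"z":-11,"yaw":0},{"x":-16,"y":-0.4,"z":-11,"yaw":0},{"x":-21,"y":-0.6,"z":-11,"yaw":0},{"x":-26,"y":-0.8,"z":-11,"yaw":0},{"x":-30,"y":-0.9,"z":-11,"yaw":0},{"x":-33,"y":-0.9,"z":-11,"yaw":0},{"x":-34,"y":-0.9,"z":-11,"yaw":0},{"x":-34,"y":-0.9,"z":-11,"yaw":0}]'

```text
clock: 13.05
eef_pos: [0.4805, -0.4639, 0.1506]
tool_rot: [0.756, 0.655, 0.0, -0.001]
ft_force: [-0.2, 1.7, -1.0]
grip_width: 0.039
grasp_force: 61.0
```

```bash
python3 - <<'E'
from h import *
o=bot.get_obs();print(o['grip_width'],o['joint_pos']);print(rel([.482,-.464,.020]))
im=bot.camera('top');m=bot.camera_model('top')
d=bot.cut_out('top','tray')
for q in d[:3]:
    ys,xs=np.nonzero(q['mask']);print(q['score'],q['centre'],im[q['mask']].mean(0),px2w(m,[((xs.min()+xs.max())/2,(ys.min()+ys.max())/2)],.03).round(3))
cv2.imwrite('pics/t2.png',cv2.resize(im[180:400,380:600],(600,600)))
E
```

```text
0.039017683842647435 [-7.67954196e-01  6.20251456e-01  3.76677362e-01  1.32867613e+00
  4.61482978e-04  9.46478877e-01]
[-1.000e-02  1.600e-01  1.306e+01]
0.89 [148.0, 398.4] [118.37420719 103.38870432 154.92298399] [[ 0.788 -0.239  0.03 ]]
0.51 [236.0, 301.5] [133.61413492 144.39567871 149.02779152] [[0.534 0.027 0.03 ]]
```

View pics/t2.png

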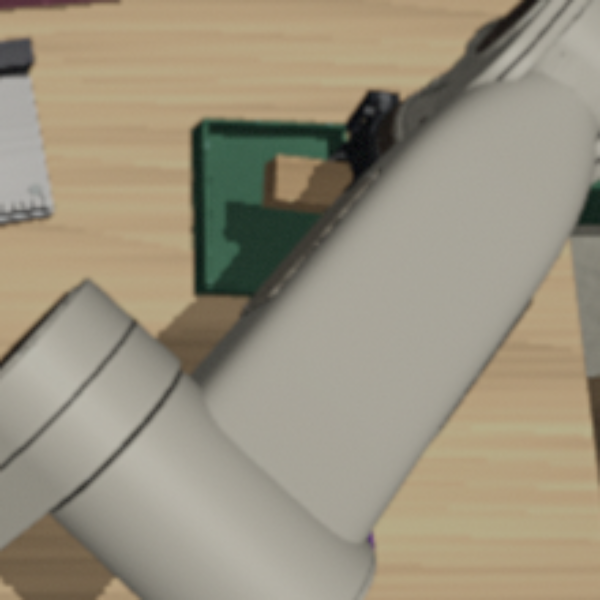

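The picture shows the offcut, at crop pixel (310,183), held over the green tray. I'll lower it and release it.

move_arm --motion '[{"x":0,"y":0.2,"z":3,"yaw":0},{"x":0,"y":0.2,"z":6,"yaw":0},{"x":0,"y":0.2,"z":9,"yaw":0},{"x":0,"y":0.2,"z":11,"yaw":0},{"x":0,"y":0.2,"z":12.3,"yaw":0},{"x":0,"y":0.2,"z":12.9,"yaw":0},{"x":0,"y":0.2,"z":12.9,"yaw":0},{"x":0,"y":0.2,"z":12.9,"yaw":0}]'

```text
clock: 14.15
eef_pos: [0.4834, -0.465, 0.0235]
tool_rot: [0.756, 0.655, 0.0, 0.001]
ft_force: [0.5, -0.5, -0.5]
grip_width: 0.039
grasp_force: 61.0
```

move_arm --motion '[{"x":0,"y":0,"z":0,"yaw":0},{"x":0,"y":0,"z":0,"yaw":0},{"x":0,"y":0,"z":0,"yaw":0},{"x":0,"y":0,"z":0,"yaw":0},{"x":0,"y":0,"z":-4,"yaw":0},{"x":0,"y":0,"z":-9,"yaw":0},{"x":0,"y":0,"z":-14,"yaw":0},{"x":0,"y":0,"z":-19,"yaw":0},{"x":0,"y":0,"z":-21,"yaw":0},{"x":0,"y":0,"z":-21,"yaw":0}]' --gripper 0.5

```text
clock: 15.4
eef_pos: [0.4837, -0.4653, 0.2348]
tool_rot: [0.756, 0.655, 0.0, 0.003]
ft_force: [0.3, 0.7, 0.3]
grip_width: 0.064
grasp_force: 0.0
```

```bash
python3 - <<'E'
from h import *
o=bot.get_obs();print(R.from_quat(o['tool_rot']).as_matrix().round(3)[:,:2])
print(rel([.527,-.0786,.235]))
im=bot.camera('wrist');m=bot.camera_model('wrist')
for q in bot.cut_out('wrist','offcut')[:2]:
    print(q['score'],q['centre'],im[q['mask']].mean(0),px2w(m,[q['centre'][::-1]],.043).round(3))
E
```

```text
[[ 0.143  0.99 ]
 [ 0.99  -0.143]
 [-0.003  0.004]]
[38.89 -1.22 -0.14]
0.91 [178.7, 323.1] [ 74.83579882 126.47226331 161.9325074 ] [[ 0.486 -0.444  0.043]]
```

```bash
python3 - <<'E'
from h import *
m=np.load('w2.npy',allow_pickle=True).item()
a=px2w(m,[(85,111),(188,111),(190,137),(88,139)],.135);print(a.round(4))
f=px2w(m,[(136,119)],.135)[0];print(f)
# predicted: hub axis + rail y offset
im=cv2.imread('pics/w2.png');cv2.imwrite('pics/fin.png',cv2.resize(im[50:290,60:300],(600,600),interpolation=cv2.INTER_CUBIC))
t=cv2.imread('pics/top0.png');tm=bot.camera_model('top');print('glue cap',px2w(tm,[(120+398*.525,120+70*.525)],.165))
E
```

```text
[[0.5809 0.0648 0.135 ]
 [0.5888 0.0068 0.135 ]
 [0.5746 0.005  0.135 ]
 [0.5654 0.0634 0.135 ]]
[0.58039751 0.03600362 0.135     ]
glue cap [[ 0.71637644 -0.0427501   0.165     ]]
```

View pics/fin.png

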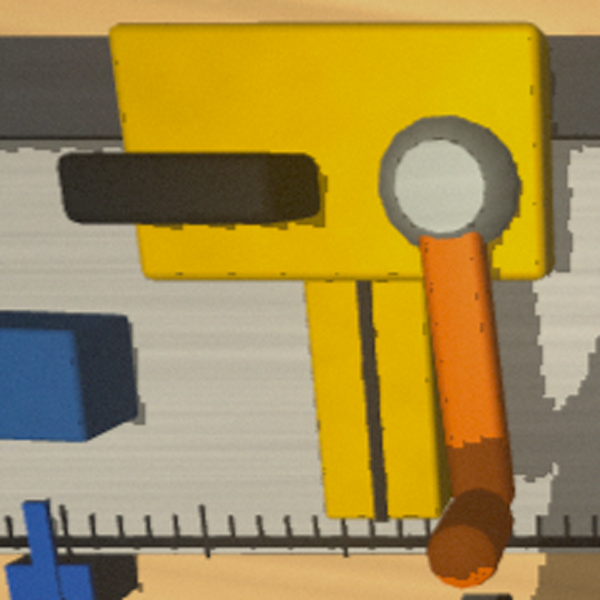

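move_arm --motion '[{"x":5,"y":0.2,"z":0,"yaw":-2},{"x":10,"y":0.4,"z":0,"yaw":-4},{"x":15,"y":0.6,"z":0,"yaw":-6},{"x":20,"y":0.8,"z":0,"yaw":-8},{"x":25,"y":1,"z":0,"yaw":-10},{"x":30,"y":1.2,"z":0,"yaw":-12},{"x":35,"y":1.4,"z":0,"yaw":-14},{"x":40,"y":1.6,"z":0,"yaw":-16},{"x":45,"y":1.8,"z":0,"yaw":-16.2},{"x":49,"y":2,"z":0,"yaw":-16.2},{"x":51.6,"y":2,"z":0,"yaw":-16.2},{"x":51.6,"y":2,"z":2,"yaw":-16.2},{"x":51.6,"y":2,"z":4,"yaw":-16.2},{"x":51.6,"y":2,"z":4,"yaw":-16.2}]' --gripper 0.0

```text
clock: 17.25
eef_pos: [0.5736, 0.0434, 0.1884]
tool_rot: [0.656, 0.755, -0.003, -0.003]
ft_force: [-0.1, -0.3, 0.8]
grip_width: 0.0429
grasp_force: 0.0
```

```bash
python3 - <<'E'
from h import *
o=bot.get_obs();print(R.from_quat(o['tool_rot']).as_matrix().round(3)[:,:2])
print(rel([.577,.042,.107]))
m=bot.camera_model('wrist');im=bot.camera('wrist');cv2.imwrite('pics/w3.png',im);np.save('w3.npy',m,allow_pickle=True)
print(w2px(m,[[.577,.042,.135],[.4806,.008-.0,.042],[.4888,-.1298,.034]]))
E
```

```text
[[-0.139  0.99 ]
 [ 0.99   0.139]
 [ 0.001 -0.008]]
[-0.19  0.39  8.14]
[[330.39969327 262.97391156]
 [193.75465154 245.58420839]
 [197.55334307 397.00136253]]
```

View pics/w3.png

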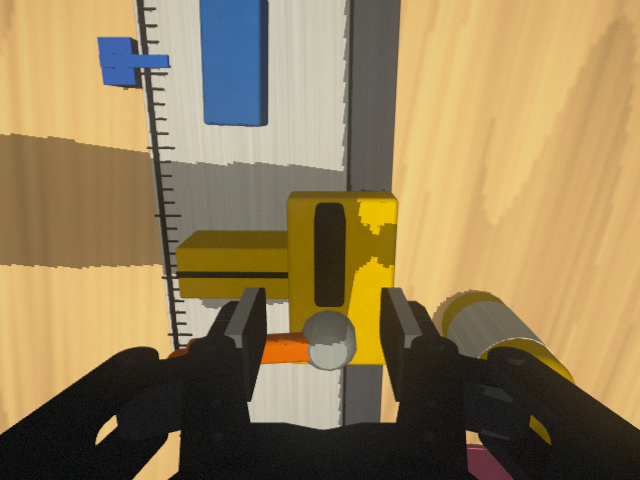

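move_arm --motion '[{"x":0.1,"y":0.3,"z":2.5,"yaw":0},{"x":0.1,"y":0.3,"z":5,"yaw":0},{"x":0.1,"y":0.3,"z":7,"yaw":0},{"x":0.1,"y":0.3,"z":8,"yaw":0},{"x":0.1,"y":0.3,"z":8,"yaw":0},{"x":0.1,"y":0.3,"z":8,"yaw":0}]'

```text
clock: 18.05
eef_pos: [0.5798, 0.0449, 0.1134]
tool_rot: [0.656, 0.755, 0.001, 0.001]
ft_force: [0.1, -0.1, 0.7]
grip_width: 0.0426
grasp_force: 0.0
```

move_arm --motion '[{"x":0,"y":0,"z":0,"yaw":0},{"x":0,"y":0,"z":0,"yaw":0},{"x":0,"y":0,"z":0,"yaw":0},{"x":0,"y":0,"z":0,"yaw":0},{"x":0,"y":0,"z":0,"yaw":0},{"x":0,"y":0,"z":0,"yaw":0}]' --gripper -0.8

```text
clock: 18.8
eef_pos: [0.5762, 0.0444, 0.1134]
tool_rot: [0.656, 0.755, -0.002, -0.001]
ft_force: [-9.2, -0.7, 8.0]
grip_width: 0.0151
grasp_force: 62.1
```

```bash
python3 - <<'E'
from h import *
o=bot.get_obs();print(o['eef_pos'],R.from_quat(o['tool_rot']).as_matrix().round(3)[:,:2])
m=bot.camera_model('wrist');im=bot.camera('wrist');cv2.imwrite('pics/w4.png',im)
m3=np.load('w3.npy',allow_pickle=True).item()
c,s=np.cos(np.radians(7.97)),np.sin(np.radians(7.97))
for uv,z in(((185,275),.079),((270,275),.079)):
  a=px2w(m3,[uv],z)[0];print(a.round(4),-a[0]*s+a[1]*c)
E
```

```text
[0.57623662 0.04437595 0.11340893] [[-0.139  0.99 ]
 [ 0.99   0.139]
 [-0.    -0.005]]
[4.867e-01 1.000e-04 7.900e-02] -0.06741679788522612
[0.5423 0.0081 0.079 ] -0.06717373002162552
```

move_arm --motion '[{"x":0,"y":-0.3,"z":0,"yaw":0},{"x":-1,"y":-0.3,"z":0,"yaw":0},{"x":-2.5,"y":-0.3,"z":0,"yaw":0},{"x":-4,"y":-0.3,"z":0,"yaw":0},{"x":-5.5,"y":-0.3,"z":0,"yaw":0},{"x":-7,"y":-0.3,"z":0,"yaw":0},{"x":-8.5,"y":-0.3,"z":0,"yaw":0},{"x":-10,"y":-0.3,"z":0,"yaw":0},{"x":-11.3,"y":-0.3,"z":0,"yaw":0},{"x":-12.3,"y":-0.3,"z":0,"yaw":0},{"x":-12.8,"y":-0.3,"z":0,"yaw":0},{"x":-12.8,"y":-0.3,"z":0,"yaw":0},{"x":-12.8,"y":-0.3,"z":0,"yaw":0},{"x":-12.8,"y":-0.3,"z":0,"yaw":0}]'

```text
clock: 20.6
eef_pos: [0.5936, -0.0817, 0.1134]
tool_rot: [0.656, 0.755, 0.001, -0.0]
ft_force: [-2.5, 2.5, 6.2]
grip_width: 0.0148
grasp_force: 61.8
```

```bash
python3 - <<'E'
from h import *
o=bot.get_obs();d=o['eef_pos']-np.array([.57624,.04438,.1134]);c,s=np.cos(np.radians(7.97)),np.sin(np.radians(7.97));print(d[0]*c+d[1]*s,-d[0]*s+d[1]*c)
m=bot.camera_model('wrist');im=bot.camera('wrist');np.save('w5.npy',m,allow_pickle=True);cv2.imwrite('pics/w5full.png',im)
q=w2px(m,[[.4806,-.130,.042]])[0];print(q)
u,v=int(np.clip(q[0]-110,0,420)),int(np.clip(q[1]-110,0,260));print(u,v)
cv2.imwrite('pics/w5.png',cv2.resize(im[v:v+220,u:u+220],(600,600),interpolation=cv2.INTER_CUBIC))
E
```

```text
-0.00024367262335123555 -0.1272385722042694
[115.01527682 302.32752877]
5 192
```

View pics/w5.png

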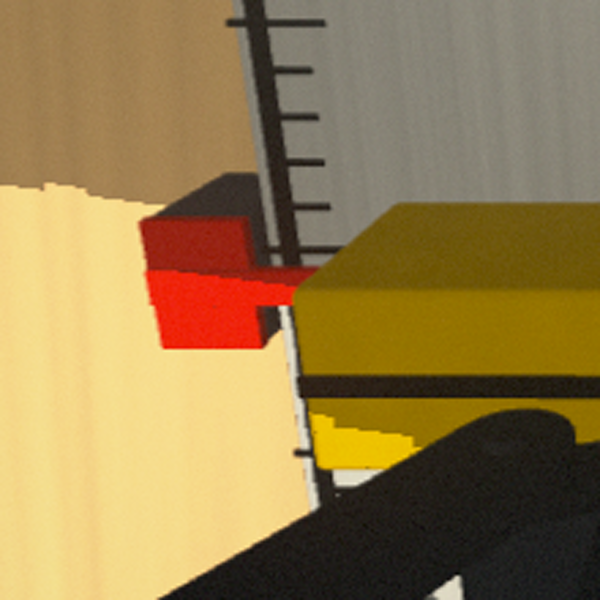

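```bash
python3 - <<'E'
from h import *
m=np.load('w5.npy',allow_pickle=True).item();c,s=np.cos(np.radians(7.97)),np.sin(np.radians(7.97))
k=220/600
for n,u,v,z in(('line',310,387,.079),('line',590,386,.079),('bladeN',275,268,.034),('bladeS',275,306,.034),('bladeS clip end',255,306,.034)):
  a=px2w(m,[(5+u*k,192+v*k)],z)[0];print(n,a.round(4),(-a[0]*s+a[1]*c).round(4))
E
```

```text
line [ 0.5002 -0.1264  0.079 ] -0.1946
line [ 0.5492 -0.1193  0.079 ] -0.1943
bladeN [ 0.4714 -0.1273  0.034 ] -0.1914
bladeS [ 0.4714 -0.1363  0.034 ] -0.2004
bladeS clip end [ 0.4671 -0.1369  0.034 ] -0.2004
```

move_arm --motion '[{"x":-0.15,"y":0,"z":0,"yaw":0},{"x":-0.15,"y":0,"z":0,"yaw":0},{"x":-0.15,"y":0,"z":0,"yaw":0},{"x":-0.15,"y":0,"z":0,"yaw":0}]'

```text
clock: 21.15
eef_pos: [0.5937, -0.0823, 0.1134]
tool_rot: [0.656, 0.755, 0.001, -0.001]
ft_force: [-3.0, 5.5, 6.4]
grip_width: 0.0143
grasp_force: 61.9
```

move_arm --motion '[{"x":0,"y":0,"z":0,"yaw":0},{"x":0,"y":0,"z":0,"yaw":0},{"x":0,"y":0,"z":0,"yaw":0},{"x":0,"y":0,"z":0,"yaw":0},{"x":0,"y":0,"z":-4,"yaw":0},{"x":0,"y":0,"z":-8,"yaw":0},{"x":0,"y":0,"z":-12,"yaw":0},{"x":0,"y":-3,"z":-15,"yaw":0},{"x":0,"y":-5,"z":-15,"yaw":0},{"x":0,"y":-5,"z":-15,"yaw":0},{"x":0,"y":-5,"z":-15,"yaw":0}]' --gripper 0.0

```text
clock: 22.52
eef_pos: [0.5449, -0.0908, 0.262]
tool_rot: [0.656, 0.755, 0.0, -0.0]
ft_force: [-0.1, -1.0, 0.1]
grip_width: 0.0427
grasp_force: 0.0
```

```bash
python3 - <<'E'
from h import *
o=bot.get_obs();print(o['eef_pos'])
m=bot.camera_model('wrist');im=bot.camera('wrist');np.save('w6.npy',m,allow_pickle=True)
cv2.imwrite('pics/w6full.png',im)
P=[[.4888,-.1298,.034],[.4902,-.1264,.079],[.59-.0166+.0000,-.145,.12]]
print(w2px(m,P)); cv2.imwrite('pics/w6.png',cv2.resize(im[140:440,60:460],(800,600),interpolation=cv2.INTER_CUBIC))
E
```

```text
[ 0.5449359  -0.09079475  0.26196183]
[[257.9123003  228.57261987]
 [251.72087921 239.01780615]
 [350.66822462 292.82129258]]
```

View pics/w6.png

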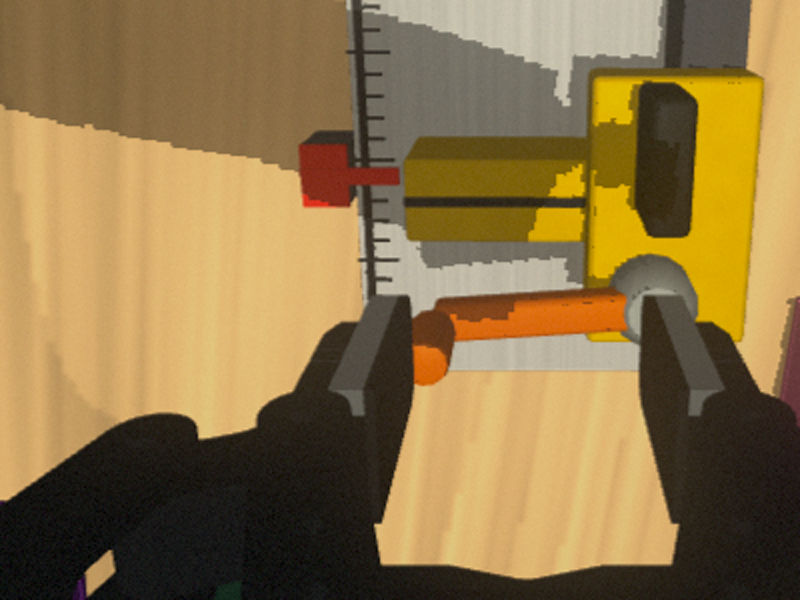

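```bash
python3 - <<'E'
from h import *
m=np.load('w6.npy',allow_pickle=True).item();c,s=np.cos(np.radians(7.97)),np.sin(np.radians(7.97))
im=cv2.imread('pics/w6full.png');hsv=cv2.cvtColor(im,cv2.COLOR_BGR2HSV)
def rep(n,u,v,z):
  a=px2w(m,[(u,v)],z)[0];print(n,round(u,1),round(v,1),a.round(4),(a[0]*c+a[1]*s).round(4),(-a[0]*s+a[1]*c).round(4))
for u in(242,248,254):
  g=hsv[220:240,u]; r=[i+220 for i in range(20) if (g[i,0]<8 or g[i,0]>172) and g[i,1]>150];rep('blade',u,np.mean(r),.034)
for u in(268,290,310):
  g=hsv[230:252,u,2].astype(float);g0=np.median(g);w=np.clip(g0*.6-g,0,None);rep('line',u,(w*np.arange(230,252)).sum()/w.sum(),.079)
rep('knob',60+432/2,140+365/2,.149);rep('hub',60+655/2,140+305/2,.135)
print(rel([.51,-.16,.2]))
E
```

```text
blade 242 228.0 [ 0.474  -0.1313  0.034 ] 0.4512 -0.1958
blade 248 227.5 [ 0.4795 -0.1301  0.034 ] 0.4569 -0.1953
blade 254 227.5 [ 0.4851 -0.1293  0.034 ] 0.4625 -0.1953
line 268 240.6 [ 0.5037 -0.1258  0.079 ] 0.4814 -0.1945
line 290 240.6 [ 0.5217 -0.1234  0.079 ] 0.4996 -0.1945
line 310 240.7 [ 0.5382 -0.1211  0.079 ] 0.5162 -0.1945
knob 276.0 322.5 [ 0.522  -0.1616  0.149 ] 0.4945 -0.2325
hub 387.5 292.5 [ 0.5973 -0.1346  0.135 ] 0.5729 -0.2162
[-6.37 -4.43  6.17]
```

move_arm --motion '[{"x":-2,"y":-1,"z":0,"yaw":10},{"x":-4,"y":-2,"z":0,"yaw":20},{"x":-6,"y":-3,"z":0,"yaw":30},{"x":-6.7,"y":-3.4,"z":0,"yaw":40},{"x":-6.7,"y":-3.4,"z":0,"yaw":50},{"x":-6.7,"y":-3.4,"z":1,"yaw":60},{"x":-6.7,"y":-3.4,"z":3,"yaw":70},{"x":-6.7,"y":-3.4,"z":5,"yaw":80},{"x":-6.7,"y":-3.4,"z":6,"yaw":90},{"x":-6.7,"y":-3.4,"z":6,"yaw":90},{"x":-6.7,"y":-3.4,"z":6,"yaw":90}]'

```text
clock: 23.95
eef_pos: [0.5208, -0.1619, 0.2023]
tool_rot: [0.997, 0.071, 0.0, 0.0]
ft_force: [0.3, -0.4, -0.2]
grip_width: 0.0426
grasp_force: 0.0
```

```bash
python3 - <<'E'
from h import *
o=bot.get_obs();print(o['joint_pos'][-1],R.from_quat(o['tool_rot']).as_matrix().round(3)[:,:2]);print(rel([.521,-.1618,.127]))
E
```

```text
2.697847795798843 [[ 0.99   0.142]
 [ 0.142 -0.99 ]
 [ 0.     0.   ]]
[ 0.02 -0.01  7.53]
```

move_arm --motion '[{"x":0,"y":0,"z":2,"yaw":0},{"x":0,"y":0,"z":4,"yaw":0},{"x":0,"y":0,"z":6,"yaw":0},{"x":0,"y":0,"z":7.4,"yaw":0},{"x":0,"y":0,"z":7.4,"yaw":0},{"x":0,"y":0,"z":7.4,"yaw":0}]'

```text
clock: 24.7
eef_pos: [0.5209, -0.1621, 0.1292]
tool_rot: [0.998, 0.07, 0.001, 0.0]
ft_force: [-0.4, -1.0, 1.1]
grip_width: 0.0431
grasp_force: 0.0
```

move_arm --motion '[{"x":0,"y":0,"z":0,"yaw":0},{"x":0,"y":0,"z":0,"yaw":0},{"x":0,"y":0,"z":0,"yaw":0},{"x":0,"y":0,"z":0,"yaw":0}]' --gripper -0.34

```text
clock: 25.2
eef_pos: [0.5202, -0.1619, 0.1284]
tool_rot: [0.998, 0.07, 0.0, 0.0]
ft_force: [0.6, -0.6, 1.1]
grip_width: 0.0284
grasp_force: 0.0
```

move_arm --motion '[{"x":0.18,"y":1.26,"z":0,"yaw":-8.6},{"x":0.56,"y":2.48,"z":0,"yaw":-17.2},{"x":1.11,"y":3.63,"z":0,"yaw":-25.8},{"x":1.82,"y":4.69,"z":0,"yaw":-34.4},{"x":2.68,"y":5.62,"z":0,"yaw":-43},{"x":3.68,"y":6.41,"z":0,"yaw":-51.6},{"x":4.78,"y":7.05,"z":0,"yaw":-60.2},{"x":5.96,"y":7.52,"z":0,"yaw":-68.8},{"x":7.21,"y":7.81,"z":0,"yaw":-77.3},{"x":8.48,"y":7.9,"z":0,"yaw":-86},{"x":8.48,"y":7.9,"z":0,"yaw":-86},{"x":8.48,"y":7.9,"z":0,"yaw":-86}]'

```text
clock: 26.7
eef_pos: [0.6148, -0.2282, 0.128]
tool_rot: [0.683, 0.731, -0.0, -0.0]
ft_force: [-0.3, 0.0, 0.3]
grip_width: 0.028
grasp_force: 0.0
```

move_arm --motion '[{"x":0,"y":0.3,"z":0,"yaw":0},{"x":0,"y":0.6,"z":0,"yaw":0},{"x":0,"y":0.6,"z":0,"yaw":0},{"x":0,"y":0.6,"z":0,"yaw":0}]'

```text
clock: 27.2
eef_pos: [0.6193, -0.228, 0.1281]
tool_rot: [0.682, 0.731, -0.001, -0.001]
ft_force: [-5.0, -0.6, 2.6]
grip_width: 0.0288
grasp_force: 2.6
```

move_arm --motion '[{"x":0,"y":0.3,"z":0,"yaw":0},{"x":0,"y":0.5,"z":0,"yaw":0},{"x":0,"y":0.5,"z":0,"yaw":0},{"x":0,"y":0.5,"z":0,"yaw":0}]'

```text
clock: 27.7
eef_pos: [0.6199, -0.2281, 0.1278]
tool_rot: [0.683, 0.731, -0.004, -0.005]
ft_force: [-15.5, -0.6, 7.4]
grip_width: 0.0284
grasp_force: 7.8
```

At the home stop: the arm moved only 0.6 mm while the force rose to 15 N. Next I back off, rise and check.

move_arm --motion '[{"x":0,"y":-0.5,"z":0,"yaw":0},{"x":0,"y":-1.0,"z":0,"yaw":0},{"x":0,"y":-1.0,"z":0,"yaw":0},{"x":0,"y":-1.0,"z":-3,"yaw":0},{"x":0,"y":-1.0,"z":-7,"yaw":0},{"x":3,"y":-4,"z":-11,"yaw":0},{"x":6,"y":-7,"z":-13,"yaw":0},{"x":8,"y":-9,"z":-13,"yaw":0},{"x":8,"y":-9,"z":-13,"yaw":0},{"x":8,"y":-9,"z":-13,"yaw":0}]'

```text
clock: 28.95
eef_pos: [0.5316, -0.1542, 0.2585]
tool_rot: [0.682, 0.731, 0.0, 0.001]
ft_force: [-0.1, -0.6, 0.5]
grip_width: 0.0287
grasp_force: 0.0
```

```bash
python3 - <<'E'
from h import *
o=bot.get_obs();print(o['eef_pos'],o['clock'])
m=bot.camera_model('wrist');im=bot.camera('wrist');np.save('w7.npy',m,allow_pickle=True)
cv2.imwrite('pics/w7.png',im)
E
```

```text
[ 0.53162813 -0.15418439  0.25845651] 28.95
```

View pics/w7.png

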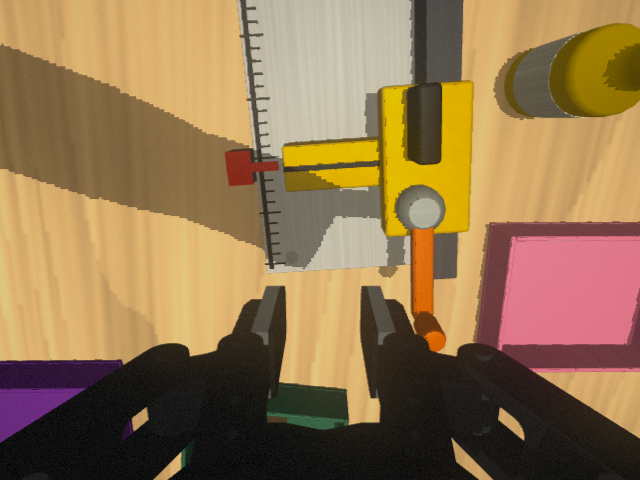

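```bash
python3 - <<'E'
from h import *
m=np.load('w7.npy',allow_pickle=True).item();c,s=np.cos(np.radians(7.97)),np.sin(np.radians(7.97))
im=cv2.imread('pics/w7.png');hsv=cv2.cvtColor(im,cv2.COLOR_BGR2HSV)
def rep(n,u,v,z):
  a=px2w(m,[(u,v)],z)[0];print(n,round(u,1),round(v,1),a.round(4),(a[0]*c+a[1]*s).round(4),(-a[0]*s+a[1]*c).round(4))
for u in(258,266,274):
  g=hsv[155:180,u]; r=[i+155 for i in range(25) if (g[i,0]<8 or g[i,0]>172) and g[i,1]>150];rep('blade',u,np.mean(r),.034)
for u in(292,320,350,370):
  g=hsv[155:180,u,2].astype(float);g0=np.median(g);w=np.clip(g0*.6-g,0,None);rep('line',u,(w*np.arange(155,180)).sum()/w.sum(),.079)
rep('knob',432,342,.149);rep('hub',424,211,.135)
E
```

```text
blade 258 166.5 [ 0.4723 -0.1312  0.034 ] 0.4495 -0.1954
blade 266 166.0 [ 0.4794 -0.1303  0.034 ] 0.4567 -0.1955
blade 274 165.5 [ 0.4864 -0.1293  0.034 ] 0.4638 -0.1955
line 292 169.2 [ 0.5055 -0.1258  0.079 ] 0.4831 -0.1947
line 320 166.8 [ 0.5271 -0.1224  0.079 ] 0.5051 -0.1943
line 350 165.0 [ 0.5503 -0.1194  0.079 ] 0.5285 -0.1946
line 370 163.7 [ 0.5658 -0.1173  0.079 ] 0.544 -0.1946
knob 432 342 [ 0.6124 -0.2289  0.149 ] 0.5748 -0.3116
hub 424 211 [ 0.5979 -0.1402  0.135 ] 0.5727 -0.2217
```

```bash
python3 - <<'E'
from h import *
print(bot.job_done())
E
```

```text
the job is handed in; nothing more can be done
None
```

I handed the job in at about 29 s on the robot's clock: the lever was opened, the offcut is in the green tray, the stop's pointer line is within about 1 mm of the red mark, and the lever is fully home. While I was opening the lever, the stop, by then unclamped, slid about 6 mm away from the mark.

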